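# Hang the bit guard on the router-table fence

## Robot

A 6-joint arm with a two-finger parallel gripper is mounted at the origin on the work surface. World frame = base frame: x ahead of the robot, y to its left, z up, the work surface at z = 0. Lengths are in m, angles in rad, forces in N, time in s.
With the tool pointing down it reaches from about 0.35 to 0.875 m from the base axis. Payload 4.2 kg.
Tool frame: the origin (TCP) lies midway between the tips of the shut fingers; the grasp point (between the pads) lies 19 mm behind it; z points along the fingers, y is the line along which they close (so a half turn about z gives the same grasp; the last joint's range is limited). The gripper opens to 85 mm and grips with 20 to 120 N. Pads are 22 mm wide; open, the fingers measure 114 mm over their backs; the gripper's body (76 mm by 85 mm) begins 54 mm behind the grasp point. The pads swing forward as they close: fully open they stand 13 mm farther back than shut.
Start: joints at [1.471, 0.385, 0.008, 0, -1.194, -0.259], TCP at [0.219, 0.585, 0.231] pointing down, gripper open.
Joint ranges: [-3.14, 3.14], [-1.21, 2.06], [-1.07, 1.41], [-3.16, 2.05], [-2.99, -0.16], [-3.1, 3.1]. Speed limits (rad/s): [2.79, 2.79, 3.14, 3.14, 3.14, 3.14].

## Interface

Orientations are given as a unit quaternion [x, y, z, w].
In Python, from plant import get_state, read_camera, get_calibration, sign_off, cut_out gives the robot as it stands.
- The arm moves only by the tool play_rows, never from a script. Its argument "steps" is a list that holds one entry, the list of rows, each a list of 7 numbers: the shift along the world's x, y, z in mm, then the turn, a rotation vector about the world's x, y, z in rad, then the closure, from 0 (fully open) to 1 (shut). A call has 1 to 8 rows; each row is the pose to reach, as a shift and turn from the pose commanded when the call began; what a row does not reach only later rows make up. A row lasts 1/10 s, in which the tool goes at most 50 mm and 8.59 degrees, less where a joint would pass 70% of its speed; a pose out of reach is approached as far as the arm can. A call with a gripper value outside its range is refused whole. The fingers move at their own pace and stop on an object; "force" is the grip in N (left out, the last holds). Time passes only in rows, so rows that repeat a pose let the fingers close. It gives the time, the measured TCP pose, the force, the opening and the grip force at its end, in the units of the state.
- get_state(): the state, without advancing time (a new reading comes with each control period).
- read_camera(name): name is "side" or "top" or "wrist"; returns the picture (480x640x3 uint8, red, green, blue); there is no depth.
- get_calibration(name): a dict with "intrinsics" (3x3 intrinsics, pixels), "extrinsics" (4x4, takes a point from camera to world coordinates); the wrist camera has in their place "T_tool_cam" (4x4, takes a point from camera to tool coordinates, whose origin is the TCP and whose axes are the flange's). Camera axes: x right, y down, z forward; pixel columns grow to the right and rows downward; lengths in m; the calibration is good to about 2 mm. A picture is of the moment at which its call begins: read the wrist's pose just before it. get_calibration takes no time and is no camera call.
- sign_off(): hands the job in; it is judged then, once.
Trained networks look in the newest picture that a camera, given by its name, has taken for a name from the list of things; names that differ only in an ending like _2 or _b are one class to them, and where a whole thing is asked for, a point or a joint stands for the part that bears it (a point fixed in the world has none). Each returns a list of dicts, best first, with "p" (0 to 1); they miss things now and then, are a little off and sometimes report something else, mostly with a low value. They report only what shows in the picture. A call takes as long as a camera call. They do not tell look-alikes from the thing itself.
- cut_out(camera, thing): "mask" (480x640 bool, what is visible of it) and "at" ([column, row] in pixels, amid what is visible of it).
The state is a dict: "t": time; "joint_positions": joint angles; "joint_velocities": joint speeds; "joint_torque": joint torques, N m; "ee_pos": TCP position; "tcp_rot": TCP orientation; "ft_force": force on the tool from outside, world axes, zero at the start; "ft_torque": the same for the moment, N m; "finger_gap": opening from 0.0 (shut) to 1.0 (fully open); "finger_force": force on a finger pad.
Only numpy, scipy, OpenCV 4.12 (cv2) and the standard library are available. Lean on these libraries where they do the work, as an engineer would, in place of code of your own. Each camera call takes 0.05 s, during which the arm holds its last target. There are 200 camera calls.

## Task

Hang the clear bit guard back on the router-table fence: lay its back plate against the fence face behind the heads of the two studs, slide it sideways so that both hook slots go over the studs, and let it down until both studs sit fully home in their notches; then let go of it. Feel your way with a light hand, never pressing the guard on the fence or studs with 20 N or more, and leave the other things on the bench where they are.

Things in the scene. Friction and masses are not known exactly. Their poses are not given: they have to be found in the camera images.
- guard: Loose bit guard, 0.2 to 0.35 kg, first standing upright on the bench. Origin: bottom of its aluminium back plate, midway between its two notches, mid thickness; x to its back (to the fence when hung), y along the plate, z up. Plate 6 mm thick (x -3 to 3), y -76 to +116. Its upper part, z 23 to 60, is a full-width bar; under the bar's straight lower edge (z = 23) hang two L-shaped hooks.
- grip (a point): Centre of the black grip block standing on the plate's top edge: 24 mm in x, 36 mm in y, 45 mm in z (guard z 60 to 105). It is at guard x = 0, y = 0, z = 82.5. Axes as the guard's.
- slot_left (a point): Notch of the guard's +y hook (guard x 0, y +50, z 29): where the stud's axis lies when seated. Notch: 13 wide, cut up into the bar from z 23 to 34. Beside it, on the -y side, a leg 12 wide (y 31.5 to 43.5) goes down to z 0; from its foot a lip (z 0 to 10) runs 20 mm to +y (to y 63.5). So the slot under the bar is 13 high (z 10 to 23) and open to +y.
- slot_right (a point): The same for the guard's -y hook (guard x 0, y -50, z 29): leg y -68.5 to -56.5, lip to y -36.5, slot also open to +y. Between this lip and the other hook's leg is a free gap, y -36.5 to 31.5.
- window (a point): Bottom middle of the guard's clear front window (guard x -51, y 0, z 0): a 4 mm sheet, 64 wide, z 0 to 48, joined to the bar by a clear 4 mm visor at z 48 to 52.
- fence: Router-table fence, fixed, 360 mm long (y -180 to 180), 84 mm high (sizes here in mm); its wooden face looks away from the robot, dust box and clamp knobs are on the robot's side; a router bit 26 high stands in a 60 gap at its foot. Origin: on the face plane, at mid length, at bench level. x into the fence (to the robot), y along it, z up. Face at x = 0; two steel studs stick out of it to -x.
- stud_left (a point): Nominal place of the stud at fence y +50, z 60, on the face (x 0). Stud: shank 10 diameter, 8 long, then a head 22 diameter, 6 thick (fence x -8 to -14): the 6 mm plate has 2 mm play behind the head. Both studs sit on one carrier strip clamped up to 4 mm higher or lower and up to 15 mm to either side along the fence; this differs each time, is not measured and must be felt or seen.
- stud_right (a point): The same for the other stud, fence y -50, z 60. With the plate on the face and the guard's origin at fence y -47, the studs pass between lips and legs as it is lowered, till the bar rests on them (origin z 42 +/- 4). Slide it to +y till the legs stop on the studs (origin y 1.5 +/- 15, notches then over the studs with 3 mm play); it then sinks 11, home (origin x -4, y 0 +/- 16.5, z 31 +/- 4).
- push_block: Bystander: plywood push block with a wooden handle, 150 x 75 x 44 mm, origin under its middle.
- wrench: Bystander: steel collet spanner lying flat, 140 mm long along its x, origin under its middle.
- mug: Bystander: yellow mug, 80 mm wide, 90 high, origin under its middle.
- bit_block: Bystander: wooden block with router bits standing in it, 70 x 120 mm, 75 high, origin under its middle.
There are look-alikes about, which are no part of the job. What is shaped like the guard but green is not meant.

How it is judged:
At the end, for the whole second after the job is handed in: The guard hangs at rest by both notches, let go: both notch points within 17.5 mm of the studs' nominal places along the fence and within 5.5 mm in height (resting on the studs unseated is 11 mm too high), plate between stud heads and face, upright within 0.1 rad, weight on the fence (y of slot_left in the frame of fence between 0.0325 and 0.0675 m and y of slot_right in the frame of fence between -0.0675 and -0.0325 m and z of slot_left in the frame of fence between 0.0545 and 0.0655 m and z of slot_right in the frame of fence between 0.0545 and 0.0655 m and x of slot_left in the frame of fence between -0.007 and 0 m and x of slot_right in the frame of fence between -0.007 and 0 m and angle between guard's own z axis and vertical below 0.1 rad and contact force between guard and fence above 1 N and linear speed of guard below 0.01 m/s); the robot touches nothing.
It fails at once if the guard is forced against the fence or its studs with more than 20 N (contact force between guard and fence above 20 N).
It fails at once if a bystander is shifted by more than 20 mm (distance of any of push_block, wrench, mug, bit_block from where it was at the start of the episode above 0.02 m).
It also fails if it takes over 54 s, if anything falls off the work surface, if the arm or the gripper's body presses on something with over 40 N, if the wrist force passes 120 N, or if a joint passes its speed limit or range.

## Working session

There is one attempt and no reset: what is moved stays moved. The work goes in short steps, Python scripts to look and compute and a tool call to move; the robot and the scene stay as the last step left them, time stands still between calls to the robot, and variables do not carry over. Pictures are saved under pics/ and viewed, at most 10 in all, crops included, and the job is handed in when it is done.

Besides the shell and the picture viewer there is one more tool, called after ">>>" as a command line: name --argument value ..., lists and objects as JSON in quotes. play_rows: Moves the arm, as the interface text tells. Its arguments: {"type":"object","properties":{"steps":{"type":"array"},"force":{"type":"number"}},"required":["steps"]}

```bash
mkdir -p pics; ls
cat > h.py <<'E'
from plant import *
import numpy as np, cv2
def save(n,im,box=None,s=1):
    if box: im=im[box[1]:box[3],box[0]:box[2]]
    im=cv2.resize(im,None,fx=s,fy=s,interpolation=cv2.INTER_CUBIC)
    cv2.imwrite('pics/'+n,im[:,:,::-1])
def KE(c):
    k=get_calibration(c); return np.array(k['intrinsics']),np.array(k['extrinsics'])
def proj(c,P):
    K,E=KE(c); P=np.atleast_2d(P); q=(np.c_[P,np.ones(len(P))]@np.linalg.inv(E).T)[:,:3]@K.T
    return q[:,:2]/q[:,2:]
def onplane(c,uv,z):
    K,E=KE(c); d=E[:3,:3]@np.linalg.solve(K,[uv[0],uv[1],1]); o=E[:3,3]
    return o+d*(z-o[2])/d[2]
E
python3 - <<'E'
from h import *
print(get_state())
for c in ['side','top']:
    im=read_camera(c); np.save(c+'.npy',im); save(c+'0.png',im)
    print(c,KE(c))
    for n in ['guard','fence','grip','stud_left','stud_right','push_block','wrench','mug','bit_block']:
        r=cut_out(c,n); print(c,n,[(round(x['p'],2),np.round(x['at']).tolist(),int(x['mask'].sum())) for x in r])
E
```

```text
pics
{'t': 0.0, 'joint_positions': array([ 1.47056872e+00,  3.85541100e-01,  6.62655914e-03, -5.38293814e-04,
       -1.19398857e+00, -2.58604242e-01]), 'joint_velocities': array([ 7.05856819e-05, -9.42838146e-04,  2.03095136e-04,  2.38142650e-03,
        1.69455115e-04,  3.09281081e-06]), 'joint_torque': array([-6.78429551e-04, -3.92291594e+01,  1.88402134e+01,  4.18634132e+00,
       -4.69056540e-03,  6.80684863e-06]), 'ee_pos': array([0.21925169, 0.5846538 , 0.23022537]), 'tcp_rot': array([ 9.83929790e-01, -1.78552501e-01, -1.66047207e-04,  1.06987785e-03]), 'ft_force': array([ 0.50051282,  0.65915767, -0.54321744]), 'ft_torque': array([ 0.04932523, -0.03881132, -0.06029043]), 'finger_force': 0.0, 'finger_gap': 0.9965348781906667}
side (array([[570.53070228,   0.        , 325.27148756],
       [  0.        , 570.53070228, 250.30431378],
       [  0.        ,   0.        ,   1.        ]]), array([[ 0.9182734 , -0.27348842,  0.28631809,  0.05554059],
       [-0.39587013, -0.61990554,  0.67749831, -0.92770229],
       [-0.00779777, -0.73547346, -0.67750866,  1.02974915],
       [ 0. 
[... 808 characters left out ...]
,
        -1.31985256e-02],
       [-1.01662252e-02, -1.28490656e-01, -9.91658610e-01,
         1.37008493e+00],
       [ 0.00000000e+00,  0.00000000e+00,  0.00000000e+00,
         1.00000000e+00]]))
top guard [(0.9, [454.0, 254.0], 1077), (0.56, [469.0, 333.0], 1087)]
top fence [(0.63, [344.0, 169.0], 8495)]
top grip [(0.81, [455.0, 256.0], 1109), (0.65, [464.0, 329.0], 983)]
top stud_left [(0.58, [345.0, 170.0], 8580)]
top stud_right [(0.68, [341.0, 170.0], 8294), (0.48, [193.0, 262.0], 2014)]
top push_block [(0.95, [193.0, 258.0], 2038)]
top wrench [(0.83, [317.0, 240.0], 410), (0.37, [455.0, 254.0], 990)]
top mug [(0.93, [498.0, 159.0], 1370)]
top bit_block [(0.88, [144.0, 186.0], 1567)]
```

View pics/side0.png

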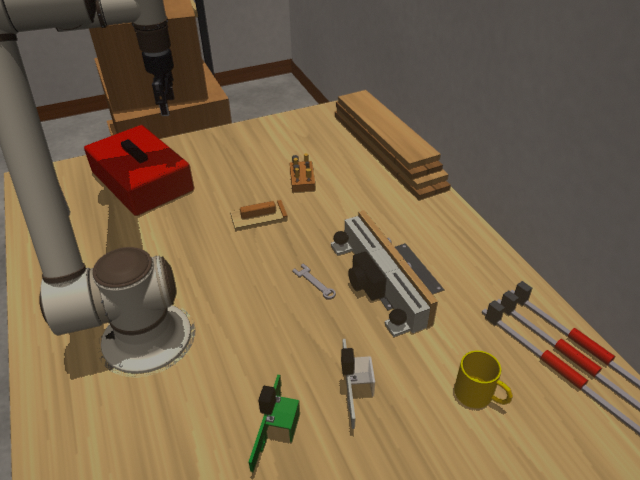

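View pics/top0.png

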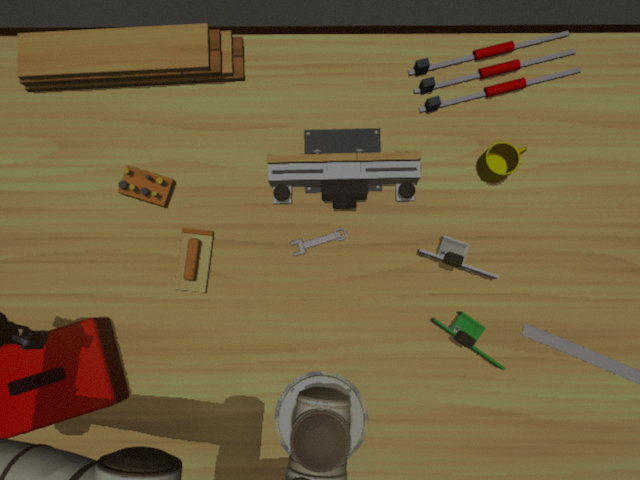

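Top view: the clear/grey guard is at (453,256) (side (349,372)). Its green look-alike is at (466,330) (side (270,411)). The fence is at (344,170) with its face edge near row 154, and dark bits on the table insert show at (332,152) and (360,150). I choose the grey guard at (453,256). Next I check it in a close crop and measure it.

Run:
```python
from h import *
k=get_calibration('wrist'); print({a:np.round(np.array(b),4).tolist() for a,b in k.items()})
im=np.load('top.npy'); 
a=cv2.resize(im[215:300,400:510],None,fx=6,fy=6,interpolation=2)
b=cv2.resize(im[120:215,255:435],None,fx=3.666,fy=3.666,interpolation=2)
save('crop1.png',np.vstack([a[:240+60],b[:, :660]])if b.shape[1]==a.shape[1] else np.vstack([cv2.resize(a,(660,320)),cv2.resize(b,(660,280))]))
print('grip',onplane('top',(454,256),.105),'ends',onplane('top',(418,252),.06),onplane('top',(497,277),.06))
print('fence top face corners',onplane('top',(267,154),.084),onplane('top',(420,154),.084))
```

```text
{'intrinsics': [[380.8411, 0.0, 321.4378], [0.0, 380.8411, 242.3976], [0.0, 0.0, 1.0]], 'T_tool_cam': [[-0.0, -0.9478, -0.3189, 0.0815], [1.0, 0.0002, -0.0008, -0.0003], [0.0008, -0.3189, 0.9478, -0.1417], [0.0, 0.0, 0.0, 1.0]]}
grip [ 0.37193925 -0.30078073  0.105     ] ends [ 0.38545448 -0.22786496  0.06      ] [ 0.32717894 -0.40844046  0.06      ]
fence top face corners [0.61404018 0.12333021 0.084     ] [ 0.61267092 -0.2339342   0.084     ]
```

View pics/crop1.png

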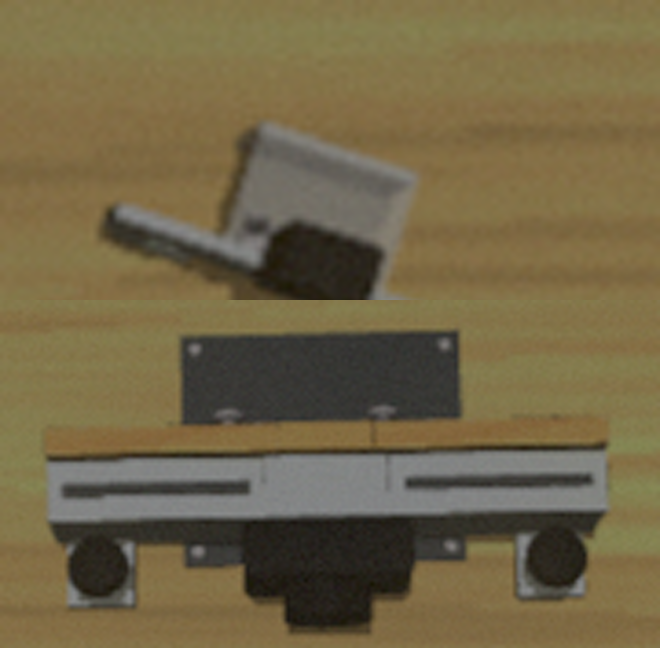

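The crop confirms the grey guard with its clear window and black grip. At the face, two stud heads show at about top px (317,151) and (359,150). Now I swing over the fence face for a closer wrist look on the way.

>>> play_rows --steps '[[[421,-635,40,0,0,0,0],[421,-635,40,0,0,0,0],[421,-635,40,0,0,0,0],[421,-635,40,0,0,0,0],[421,-635,40,0,0,0,0],[421,-635,40,0,0,0,0],[421,-635,40,0,0,0,0],[421,-635,40,0,0,0,0]]]'

```text
t: 1.8
ee_pos: [0.4409, 0.2505, 0.2529]
tcp_rot: [0.984, -0.178, 0.0, -0.0]
ft_force: [1.5, 0.7, 0.4]
finger_gap: 1.006
finger_force: 0.0
```

>>> play_rows --steps '[[[210,-318,20,0,0,0,0],[210,-318,20,0,0,0,0],[210,-318,20,0,0,0,0],[210,-318,20,0,0,0,0],[210,-318,20,0,0,0,0],[210,-318,20,0,0,0,0],[210,-318,20,0,0,0,0],[210,-318,20,0,0,0,0]]]'

```text
t: 2.6
ee_pos: [0.6514, -0.0688, 0.272]
tcp_rot: [0.984, -0.18, 0.0, 0.0]
ft_force: [0.4, 0.3, -1.0]
finger_gap: 1.0
finger_force: 0.0
```

```bash
cat >> h.py <<'E'
from scipy.spatial.transform import Rotation as R
def wcam(s):
    k=get_calibration('wrist'); T=np.eye(4); T[:3,:3]=R.from_quat(s['tcp_rot']).as_matrix(); T[:3,3]=s['ee_pos']
    return np.array(k['intrinsics']),T@np.array(k['T_tool_cam'])
def wproj(s,P):
    K,E=wcam(s); P=np.atleast_2d(P); q=(np.c_[P,np.ones(len(P))]@np.linalg.inv(E).T)[:,:3]@K.T
    return q[:,:2]/q[:,2:]
def wplane(s,uv,z):
    K,E=wcam(s); d=E[:3,:3]@np.linalg.solve(K,[uv[0],uv[1],1]); o=E[:3,3]
    return o+d*(z-o[2])/d[2]
E
python3 - <<'E'
from h import *
import pickle
s=get_state(); im=read_camera('wrist'); pickle.dump((s,im),open('w1.pkl','wb'))
save('w1.png',im)
for n in ['stud_left','fence','guard']:
    print(n,[(round(x['p'],2),np.round(x['at']).tolist(),int(x['mask'].sum())) for x in cut_out('wrist',n)])
print(s['ee_pos'])
E
```

```text
stud_left [(0.71, [335.0, 238.0], 45497)]
fence [(0.71, [336.0, 238.0], 44856)]
guard [(0.72, [603.0, 354.0], 6894), (0.68, [633.0, 415.0], 319), (0.31, [336.0, 242.0], 45148), (0.16, [17.0, 394.0], 1918)]
[ 0.65143473 -0.06880062  0.27203197]
```

View pics/w1.png

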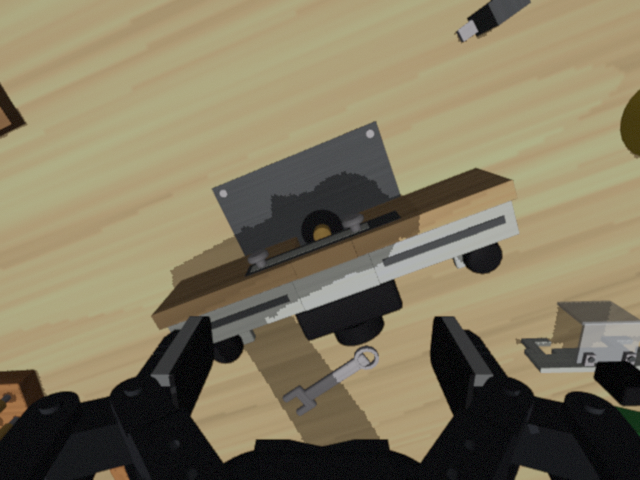

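Run:
```python
from h import *
import pickle
s,im=pickle.load(open('w1.pkl','rb'))
a=cv2.resize(im[160:335,145:295],(514,600),interpolation=2);a=im
c1=cv2.resize(im[205:280,220:400],(800,333),interpolation=2)
c2=cv2.resize(im[275:335,145:210],(400,267)[:2],interpolation=2)
c3=cv2.resize(im[160:220,460:525],(400,267)[:2],interpolation=2)
g=np.vstack([c1,np.hstack([c2,c3])]); g=np.clip(g.astype(float)*1.5,0,255).astype('uint8')
save('w1c.png',g)
```

```text
(no output)
```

View pics/w1c.png

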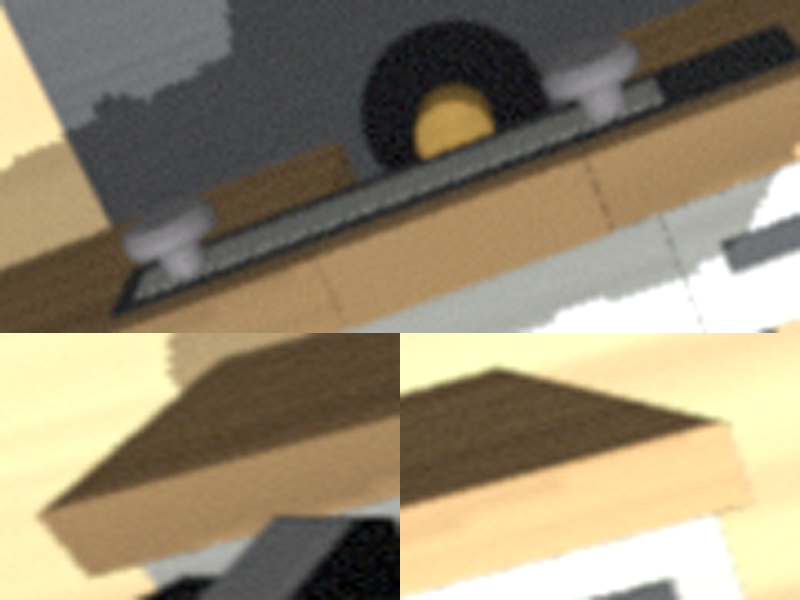

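Run:
```python
from h import *
import pickle
from scipy.optimize import least_squares
s,im=pickle.load(open('w1.pkl','rb'))
F=lambda p,q:np.array([p[0],p[1],0])+np.array([[-np.cos(p[2]),np.sin(p[2]),0],[-np.sin(p[2]),-np.cos(p[2]),0],[0,0,1]])@np.array(q)
def pts(p):
    d,z=p[3],p[4]+.06
    return np.array([F(p,q) for q in [(0,-.18,.084),(0,.18,.084),(0,.18,0),(0,-.05+d,z),(0,.05+d,z),(-.011,-.05+d,z),(-.011,.05+d,z)]])
uv=np.array([[151.5,315.9],[513.3,180.2],[475.8,167.9],[261.4,267.5],[356.1,231.5],[258.5,256.5],[353.4,220.75]])
f=lambda p:(wproj(s,pts(p))-uv).ravel()
r=least_squares(f,[.6,-.05,0,0,0]); print(r.x,r.fun.round(1).reshape(-1,2).tolist())
tv=proj('top',pts(r.x)); print('top pred',tv.round(1).tolist())
```

```text
[ 0.6149507  -0.05396669  0.01848904 -0.01287634  0.00171406] [[-1.5, 0.7], [0.7, 0.0], [0.8, -0.5], [1.0, -0.7], [0.6, -0.2], [-0.8, 0.7], [-0.7, 0.3]]
top pred [[265.8, 155.0], [419.9, 151.7], [414.3, 160.9], [316.1, 156.4], [358.2, 155.5], [316.0, 151.9], [358.0, 151.0]]
```

>>> play_rows --steps '[[[-290,-222,-60,0,0,0.04,0],[-290,-222,-60,0,0,0.04,0],[-290,-222,-60,0,0,0.04,0],[-290,-222,-60,0,0,0.04,0],[-290,-222,-60,0,0,0.04,0],[-290,-222,-60,0,0,0.04,0],[-290,-222,-60,0,0,0.04,0],[-290,-222,-60,0,0,0.04,0]]]'

```text
t: 3.6
ee_pos: [0.3565, -0.2874, 0.212]
tcp_rot: [0.987, -0.159, -0.001, -0.0]
ft_force: [0.4, -0.4, -0.4]
finger_gap: 1.001
finger_force: 0.0
```

Run:
```python
from h import *
import pickle
s=get_state(); im=read_camera('wrist'); pickle.dump((s,im),open('w2.pkl','wb'))
save('w2.png',im)
for n in ['grip','guard']:
    print(n,[(round(x['p'],2),np.round(x['at']).tolist(),int(x['mask'].sum())) for x in cut_out('wrist',n)])
```

```text
grip [(0.88, [408.0, 356.0], 7328), (0.75, [336.0, 190.0], 10405)]
guard [(0.85, [340.0, 193.0], 10369), (0.75, [408.0, 352.0], 7439), (0.26, [55.0, 39.0], 13671)]
```

View pics/w2.png

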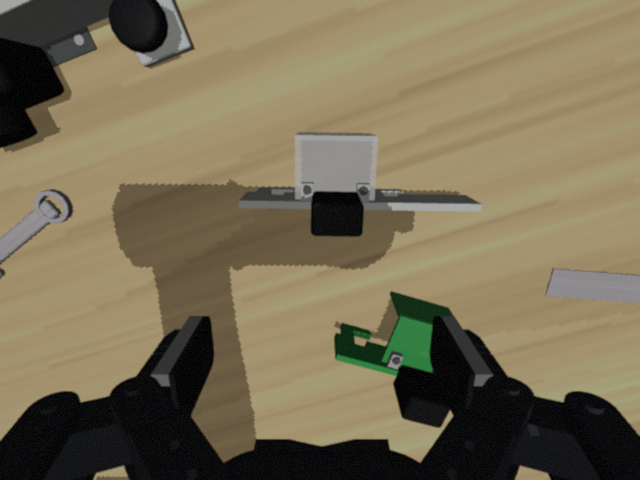

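Run:
```python
from h import *
import pickle
s,im=pickle.load(open('w2.pkl','rb'))
c1=cv2.resize(im[125:245,230:490],None,fx=3,fy=4,interpolation=2)
save('w2c.png',np.clip(c1.astype(float)*1.6,0,255).astype('uint8'))
```

```text
(no output)
```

View pics/w2c.png

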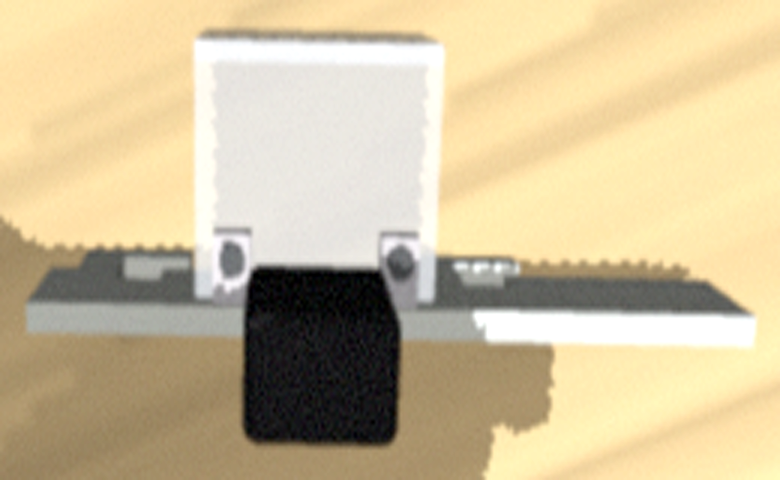

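Run:
```python
from h import *
import pickle
from scipy.optimize import least_squares
s,im=pickle.load(open('w2.pkl','rb'))
q=np.array([[3,-76,60],[-3,-76,60],[3,116,60],[-3,116,60],[12,-18,105],[12,18,105]])/1e3
uv=np.array([[239.3,208],[239.3,200.75],[481.7,211.5],[480.7,203.5],[311.7,235],[362.3,235]])
def P(p):
    c,t=np.cos(p[2]),np.sin(p[2]); A=np.array([[-c,t,0],[-t,-c,0],[0,0,1]]); return q@A.T+[p[0],p[1],0]
r=least_squares(lambda p:(wproj(s,P(p))-uv).ravel(),[.37,-.3,-.3]); print(r.x,r.fun.round(1).reshape(-1,2).tolist())
M=R.from_quat(s['tcp_rot']).as_matrix(); print('tool yaw',np.arctan2(M[1,0],M[0,0]),s['ee_pos'])
print(proj('top',[[r.x[0],r.x[1],.105]]))
```

```text
[ 0.36638703 -0.30137656 -0.33387513] [[-0.5, -0.9], [-1.0, -1.2], [-0.1, -1.0], [2.1, -0.4], [-1.1, 1.3], [0.7, 2.1]]
tool yaw -0.3194893171938168 [ 0.35649899 -0.28743793  0.21204326]
[[454.34490396 258.47154292]]
```

>>> play_rows --steps '[[[10,-14,-10,0,0,-0.015,0],[10,-14,-60,0,0,-0.015,0],[10,-14,-100,0,0,-0.015,0],[10,-14,-125,0,0,-0.015,0],[10,-14,-144,0,0,-0.015,0],[10,-14,-144,0,0,-0.015,0],[10,-14,-144,0,0,-0.015,0.3],[10,-14,-144,0,0,-0.015,0.4]]]' --force 50

```text
t: 4.55
ee_pos: [0.3718, -0.3017, 0.0697]
tcp_rot: [0.986, -0.165, 0.002, 0.0]
ft_force: [0.5, 0.0, 0.5]
finger_gap: 0.691
finger_force: 0.0
```

>>> play_rows --steps '[[[0,0,0,0,0,0,0.55],[0,0,0,0,0,0,0.65],[0,0,0,0,0,0,0.8],[0,0,0,0,0,0,1],[0,0,0,0,0,0,1],[0,0,0,0,0,0,1]]]'

```text
t: 5.15
ee_pos: [0.3711, -0.3021, 0.0697]
tcp_rot: [0.986, -0.166, 0.001, 0.0]
ft_force: [0.0, 2.1, 5.8]
finger_gap: 0.415
finger_force: 51.2
```

>>> play_rows --steps '[[[0,0,30,0,0,0,1],[0,0,70,0,0,0,1],[0,0,120,0,0,0,1],[0,0,150,0,0,0,1],[34,36,150,0,0,0.1,1],[68,72,150,0,0,0.2,1],[102,108,150,0,0,0.3,1],[136,144,150,0,0,0.352,1]]]'

```text
t: 5.95
ee_pos: [0.5062, -0.1561, 0.2179]
tcp_rot: [1.0, 0.01, -0.0, -0.0]
ft_force: [1.5, -0.5, -2.1]
finger_gap: 0.415
finger_force: 51.6
```

>>> play_rows --steps '[[[34,37,0,0,0,0,1],[68,74,0,0,0,0,1],[100,110,0,0,0,0,1],[130,144,0,0,0,0,1],[149,164,0,0,0,0,1],[149,164,0,0,0,0,1],[149,164,0,0,0,0,1],[149,164,0,0,0,0,1]]]'

```text
t: 6.75
ee_pos: [0.6541, 0.0055, 0.2177]
tcp_rot: [1.0, 0.009, -0.001, 0.0]
ft_force: [0.2, -0.4, -2.6]
finger_gap: 0.413
finger_force: 51.6
```

Run:
```python
from h import *
import pickle
s=get_state(); im=read_camera('wrist'); pickle.dump((s,im),open('w3.pkl','wb'))
save('w3.png',np.clip(im.astype(float)*1.5,0,255).astype('uint8')); print(s)
```

```text
{'t': 6.75, 'joint_positions': array([ 2.55003449e-01,  4.44094862e-01,  6.71953924e-02, -4.06571874e-04,
       -1.19573278e+00,  1.33317466e+00]), 'joint_velocities': array([-9.59431524e-03, -1.32049992e-02,  1.60929402e-03,  4.77198447e-03,
        2.94863289e-03,  9.33115029e-05]), 'joint_torque': array([ 4.56042923e-01, -4.33846235e+01,  2.00348318e+01,  4.61472407e+00,
        6.82855578e-03,  6.80196681e-04]), 'ee_pos': array([0.65409586, 0.00548486, 0.21770577]), 'tcp_rot': array([ 9.99962441e-01,  8.61613801e-03, -9.36360931e-04,  4.04472283e-05]), 'ft_force': array([ 0.16776399, -0.40832275, -2.59784198]), 'ft_torque': array([-0.03869772,  0.06317866,  0.00250202]), 'finger_force': 51.605061292648315, 'finger_gap': 0.4134721166557118}
```

View pics/w3.png

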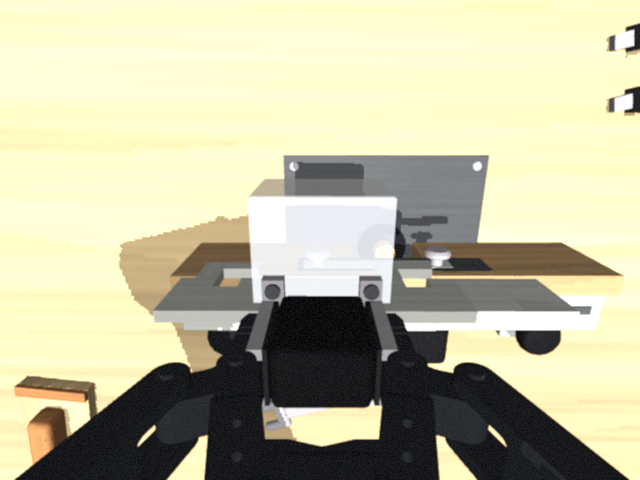

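Run:
```python
from h import *
import pickle
s,im=pickle.load(open('w3.pkl','rb'))
f=lambda x,y,w=80,h=60:cv2.resize(im[y:y+h,x:x+w],(400,300),interpolation=2)
save('w3c.png',np.clip(np.vstack([np.hstack([f(145,280),f(545,265)]),np.hstack([f(290,230),f(400,230)])]).astype(float)*1.3,0,255).astype('uint8'))
```

```text
(no output)
```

View pics/w3c.png

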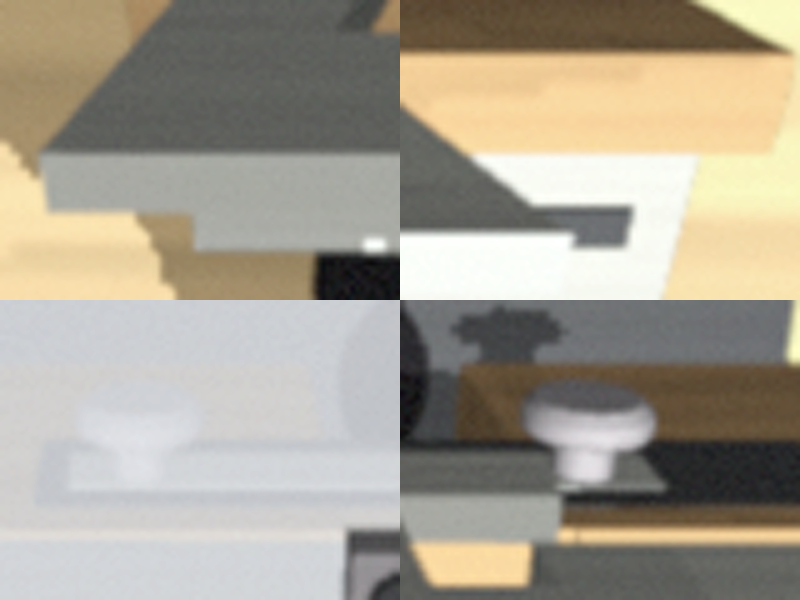

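Run:
```python
from h import *
import pickle
from scipy.optimize import least_squares
s,im=pickle.load(open('w3.pkl','rb'))
def T(p,q):
    c,t=np.cos(p[2]),np.sin(p[2]); A=np.array([[-c,t,0],[-t,-c,0],[0,0,1]]); return np.array(q)/1e3@A.T+[p[0],p[1],p[3] if len(p)>3 else 0]
uf=np.array([[623,275.4],[317.6,267.4],[437,266.4],[437.8,249.4],[437.8,260]])
def ff(p):
    d,z=p[3]*1e3,60+p[4]*1e3
    return (wproj(s,T(p[:3],[[0,180,84],[0,-50+d,z+5],[0,50+d,z+5],[-14,50+d,z],[-8,50+d,z+11]]))-uf).ravel()
# weak prior from first fit on fence pose
r=least_squares(lambda p:np.r_[ff(p),(p[:3]-[.615,-.0545,.0185])/[.0015,.002,.005]],[.615,-.054,.0185,-.0129,0])
print('fence',r.x.round(4),r.fun[:10].round(1).reshape(-1,2).tolist())
ug=np.array([[153.4,310.6],[154.4,322.4],[580,311.4]])
g=least_squares(lambda p:(wproj(s,T(p,[[-3,-76,60],[3,-76,60],[-3,116,60]]))-ug).ravel(),[.65,.006,.0185,.15])
print('guard',g.x.round(4),g.fun.round(1).tolist())
# relative: guard z fixed by grasp? 
g2=least_squares(lambda p:(wproj(s,T([p[0],p[1],p[2],.148],[[-3,-76,60],[3,-76,60],[-3,116,60]]))-ug).ravel(),[.65,.006,.0185])
print('guard z fixed',g2.x.round(4),g2.fun.round(1).tolist())
M=R.from_quat(s['tcp_rot']).as_matrix(); print('toolyaw',np.arctan2(M[1,0],M[0,0]))
```

```text
fence [ 0.6153 -0.0519  0.0214 -0.0109 -0.0016] [[0.5, 0.6], [-0.3, -0.4], [-0.3, 0.2], [-1.3, -0.5], [1.9, 0.3]]
guard [0.6489 0.0058 0.0156 0.1469] [-0.4, 0.0, 0.4, -0.0, -0.0, 0.0]
guard z fixed [0.6494 0.0057 0.0148] [-1.4, 0.2, -0.5, 0.2, 1.9, 0.5]
toolyaw 0.017232436156926607
```

Both studs show, at (317,253) through the clear window and (437,252), with guard and fence nearly parallel. I lower in front of the face and close in to 4 mm.

>>> play_rows --steps '[[[0,0,-30,0,0,0.004,1],[0,0,-60,0,0,0.004,1],[0,0,-85,0,0,0.004,1],[0,0,-94,0,0,0.004,1],[-12,0,-94,0,0,0.004,1],[-22,0,-94,0,0,0.004,1],[-28,0,-94,0,0,0.004,1],[-28,0,-94,0,0,0.004,1]]]'

```text
t: 7.6
ee_pos: [0.6268, 0.0061, 0.1257]
tcp_rot: [1.0, 0.011, 0.001, -0.0]
ft_force: [-0.0, 0.1, -2.2]
finger_gap: 0.414
finger_force: 51.6
```

>>> play_rows --steps '[[[0,0,0,0,0,0,1],[-1,0,0,0,0,0,1],[-1,0,0,0,0,0,1]]]'

```text
t: 7.9
ee_pos: [0.6264, 0.0063, 0.1244]
tcp_rot: [1.0, 0.011, 0.0, -0.0]
ft_force: [0.2, 0.1, -3.1]
finger_gap: 0.414
finger_force: 51.6
```

>>> play_rows --steps '[[[-0.5,0,0,0,0,0,1],[-1,0,0,0,0,0,1],[-1,0,0,0,0,0,1]]]'

```text
t: 8.2
ee_pos: [0.6251, 0.0063, 0.1242]
tcp_rot: [1.0, 0.011, -0.0, 0.0]
ft_force: [0.6, -0.8, -3.2]
finger_gap: 0.418
finger_force: 51.6
```

>>> play_rows --steps '[[[-0.5,0,0,0,0,0,1],[-1,0,0,0,0,0,1],[-1,0,0,0,0,0,1]]]'

```text
t: 8.5
ee_pos: [0.6241, 0.0063, 0.1243]
tcp_rot: [1.0, 0.011, -0.0, -0.0]
ft_force: [-0.4, 0.5, -3.1]
finger_gap: 0.419
finger_force: 51.6
```

>>> play_rows --steps '[[[-0.5,0,0,0,0,0,1],[-1,0,0,0,0,0,1],[-1,0,0,0,0,0,1]]]'

```text
t: 8.8
ee_pos: [0.6231, 0.0062, 0.1243]
tcp_rot: [1.0, 0.011, 0.0, 0.0]
ft_force: [-0.4, -0.6, -2.8]
finger_gap: 0.42
finger_force: 51.6
```

>>> play_rows --steps '[[[-0.5,0,0,0,0,0,1],[-1,0,0,0,0,0,1],[-1,0,0,0,0,0,1]]]'

```text
t: 9.1
ee_pos: [0.6228, 0.0063, 0.1245]
tcp_rot: [1.0, 0.011, 0.001, -0.0]
ft_force: [2.7, -0.8, -3.5]
finger_gap: 0.413
finger_force: 51.6
```

>>> play_rows --steps '[[[-0.3,0,0,0,0,0,1],[-0.7,0,0,0,0,0,1],[-0.7,0,0,0,0,0,1]]]'

```text
t: 9.4
ee_pos: [0.6226, 0.0064, 0.1246]
tcp_rot: [1.0, 0.011, 0.001, -0.0]
ft_force: [5.1, -1.5, -5.2]
finger_gap: 0.414
finger_force: 51.5
```

>>> play_rows --steps '[[[1.5,0,0,0,0,0,1],[1.5,0,-2,0,0,0,1],[1.5,0,-4,0,0,0,1],[1.5,0,-4,0,0,0,1]]]'

```text
t: 9.8
ee_pos: [0.6228, 0.0063, 0.12]
tcp_rot: [1.0, 0.011, -0.0, -0.0]
ft_force: [1.8, -0.4, -3.5]
finger_gap: 0.411
finger_force: 51.7
```

>>> play_rows --steps '[[[0,0,-1,0,0,0,1],[0,0,-2,0,0,0,1],[0,0,-2,0,0,0,1]]]'

```text
t: 10.1
ee_pos: [0.6229, 0.0063, 0.1181]
tcp_rot: [1.0, 0.011, -0.0, -0.0]
ft_force: [2.6, -0.5, -3.4]
finger_gap: 0.413
finger_force: 51.7
```

>>> play_rows --steps '[[[0,0,-1,0,0,0,1],[0,0,-2,0,0,0,1],[0,0,-2,0,0,0,1]]]'

```text
t: 10.4
ee_pos: [0.6229, 0.0062, 0.1161]
tcp_rot: [1.0, 0.011, -0.0, -0.0]
ft_force: [1.2, -0.4, -1.7]
finger_gap: 0.415
finger_force: 51.7
```

>>> play_rows --steps '[[[0,0,-0.5,0,0,0,1],[0,0,-1,0,0,0,1],[0,0,-1,0,0,0,1]]]'

```text
t: 10.7
ee_pos: [0.6229, 0.0062, 0.1152]
tcp_rot: [1.0, 0.011, -0.0, 0.0]
ft_force: [2.0, 0.0, -1.7]
finger_gap: 0.414
finger_force: 51.7
```

>>> play_rows --steps '[[[0,0,-0.5,0,0,0,1],[0,0,-1,0,0,0,1],[0,0,-1,0,0,0,1]]]'

```text
t: 11.0
ee_pos: [0.6229, 0.0063, 0.1142]
tcp_rot: [1.0, 0.011, -0.0, -0.0]
ft_force: [2.3, 0.0, -3.0]
finger_gap: 0.414
finger_force: 51.7
```

>>> play_rows --steps '[[[0,0,-0.5,0,0,0,1],[0,0,-1,0,0,0,1],[0,0,-1,0,0,0,1]]]'

```text
t: 11.3
ee_pos: [0.6229, 0.0063, 0.1131]
tcp_rot: [1.0, 0.011, -0.0, 0.0]
ft_force: [2.9, -0.0, -2.3]
finger_gap: 0.417
finger_force: 51.7
```

>>> play_rows --steps '[[[0,0,-0.5,0,0,0,1],[0,0,-1,0,0,0,1],[0,0,-1,0,0,0,1]]]'

```text
t: 11.6
ee_pos: [0.623, 0.0063, 0.1126]
tcp_rot: [1.0, 0.011, 0.0, 0.0]
ft_force: [-0.0, 0.6, -0.7]
finger_gap: 0.411
finger_force: 52.0
```

>>> play_rows --steps '[[[0,0,-0.5,0,0,0,1],[0,0,-1,0,0,0,1],[0,0,-1,0,0,0,1]]]'

```text
t: 11.9
ee_pos: [0.6231, 0.0063, 0.1124]
tcp_rot: [1.0, 0.011, 0.0, 0.0]
ft_force: [-0.3, 2.0, 4.7]
finger_gap: 0.416
finger_force: 52.6
```

>>> play_rows --steps '[[[0,0,-0.5,0,0,0,1],[0,0,-1,0,0,0,1],[0,0,-1,0,0,0,1]]]'

```text
t: 12.2
ee_pos: [0.6232, 0.0063, 0.1123]
tcp_rot: [1.0, 0.011, 0.001, 0.0]
ft_force: [-2.8, 1.5, 8.3]
finger_gap: 0.414
finger_force: 53.1
```

>>> play_rows --steps '[[[0,0,1.5,0,0,0,1],[0,0,3.3,0,0,0,1],[0.1,-6,3.3,0,0,0,1],[0.2,-12,3.3,0,0,0,1],[0.3,-18,3.3,0,0,0,1],[0.4,-22,3.3,0,0,0,1],[0.4,-22,3.3,0,0,0,1]]]'

```text
t: 12.9
ee_pos: [0.6233, -0.0168, 0.1133]
tcp_rot: [1.0, 0.011, -0.0, 0.0]
ft_force: [1.4, -1.8, -3.4]
finger_gap: 0.412
finger_force: 51.6
```

>>> play_rows --steps '[[[0.1,-3,0,0,0,0,1],[0.1,-6,0,0,0,0,1],[0.1,-6,0,0,0,0,1]]]'

```text
t: 13.2
ee_pos: [0.6234, -0.0221, 0.1136]
tcp_rot: [1.0, 0.011, -0.0, 0.0]
ft_force: [1.6, -0.5, -3.5]
finger_gap: 0.414
finger_force: 51.6
```

>>> play_rows --steps '[[[0,-2,0,0,0,0,1],[0.1,-4,0,0,0,0,1],[0.1,-4,0,0,0,0,1]]]'

```text
t: 13.5
ee_pos: [0.6235, -0.0259, 0.1136]
tcp_rot: [1.0, 0.011, -0.0, 0.0]
ft_force: [1.0, -0.5, -2.6]
finger_gap: 0.414
finger_force: 51.6
```

>>> play_rows --steps '[[[0.1,-3,0,0,0,0,1],[0.2,-7,0,0,0,0,1],[0.2,-10,0,0,0,0,1],[0.2,-11,0,0,0,0,1],[0.2,-11,0,0,0,0,1]]]'

```text
t: 14.0
ee_pos: [0.6237, -0.0372, 0.1136]
tcp_rot: [1.0, 0.011, -0.0, 0.0]
ft_force: [1.7, 0.6, -3.1]
finger_gap: 0.416
finger_force: 51.6
```

>>> play_rows --steps '[[[0,-1,0,0,0,0,1],[0,-2,0,0,0,0,1],[0,-2,0,0,0,0,1]]]'

```text
t: 14.3
ee_pos: [0.6237, -0.0388, 0.1136]
tcp_rot: [1.0, 0.011, -0.0, 0.0]
ft_force: [0.9, 1.6, -3.7]
finger_gap: 0.415
finger_force: 51.6
```

>>> play_rows --steps '[[[0,-0.5,0,0,0,0,1],[0,-1.5,0,0,0,0,1],[0,-1.5,0,0,0,0,1]]]'

```text
t: 14.6
ee_pos: [0.6238, -0.0403, 0.1136]
tcp_rot: [1.0, 0.011, 0.0, -0.0]
ft_force: [1.8, 0.1, -2.5]
finger_gap: 0.414
finger_force: 51.6
```

>>> play_rows --steps '[[[0,-0.5,0,0,0,0,1],[0,-1,0,0,0,0,1],[0,-1,0,0,0,0,1]]]'

```text
t: 14.9
ee_pos: [0.6237, -0.0413, 0.1136]
tcp_rot: [1.0, 0.011, -0.0, 0.0]
ft_force: [1.2, 0.5, -2.9]
finger_gap: 0.417
finger_force: 51.6
```

>>> play_rows --steps '[[[0,-0.5,0,0,0,0,1],[0,-1,0,0,0,0,1],[0,-1,0,0,0,0,1]]]'

```text
t: 15.2
ee_pos: [0.6238, -0.0423, 0.1136]
tcp_rot: [1.0, 0.011, 0.0, 0.0]
ft_force: [2.3, 1.3, -3.8]
finger_gap: 0.418
finger_force: 51.6
```

>>> play_rows --steps '[[[0,-0.5,0,0,0,0,1],[0,-1,0,0,0,0,1],[0,-1,0,0,0,0,1]]]'

```text
t: 15.5
ee_pos: [0.6238, -0.0433, 0.1136]
tcp_rot: [1.0, 0.011, 0.0, 0.0]
ft_force: [1.4, 1.4, -3.0]
finger_gap: 0.412
finger_force: 51.6
```

>>> play_rows --steps '[[[0,-0.5,0,0,0,0,1],[0,-1,0,0,0,0,1],[0,-1,0,0,0,0,1]]]'

```text
t: 15.8
ee_pos: [0.6238, -0.0436, 0.1136]
tcp_rot: [1.0, 0.011, 0.0, -0.0]
ft_force: [1.4, 3.9, -3.2]
finger_gap: 0.411
finger_force: 51.7
```

>>> play_rows --steps '[[[0,-0.5,0,0,0,0,1],[0,-1,0,0,0,0,1],[0,-1,0,0,0,0,1]]]'

```text
t: 16.1
ee_pos: [0.6239, -0.0437, 0.1135]
tcp_rot: [1.0, 0.011, 0.0, -0.001]
ft_force: [1.2, 7.3, -2.9]
finger_gap: 0.412
finger_force: 51.8
```

>>> play_rows --steps '[[[0,1.5,0,0,0,0,1],[0,3.3,0,0,0,0,1],[0,3.3,-1,0,0,0,1],[0,3.3,-2.5,0,0,0,1],[0,3.3,-2.5,0,0,0,1]]]'

```text
t: 16.6
ee_pos: [0.6238, -0.0424, 0.1109]
tcp_rot: [1.0, 0.011, -0.0, 0.0]
ft_force: [2.0, -1.1, -4.0]
finger_gap: 0.414
finger_force: 51.9
```

>>> play_rows --steps '[[[0,0,-1,0,0,0,1],[0,0,-2,0,0,0,1],[0,0,-2,0,0,0,1]]]'

```text
t: 16.9
ee_pos: [0.6238, -0.042, 0.1089]
tcp_rot: [1.0, 0.011, -0.0, 0.0]
ft_force: [1.9, -1.1, -3.0]
finger_gap: 0.416
finger_force: 51.9
```

Sinking into the notches freely (below the earlier rest height).

>>> play_rows --steps '[[[0,0,-1,0,0,0,1],[0,0,-2,0,0,0,1],[0,0,-3,0,0,0,1],[0,0,-4,0,0,0,1],[0,0,-4,0,0,0,1]]]'

```text
t: 17.4
ee_pos: [0.6238, -0.0419, 0.1049]
tcp_rot: [1.0, 0.011, -0.0, -0.0]
ft_force: [1.5, 0.2, -3.6]
finger_gap: 0.412
finger_force: 51.9
```

>>> play_rows --steps '[[[0,0,-1,0,0,0,1],[0,0,-2,0,0,0,1],[0,0,-2,0,0,0,1]]]'

```text
t: 17.7
ee_pos: [0.6238, -0.0419, 0.1029]
tcp_rot: [1.0, 0.011, 0.0, -0.0]
ft_force: [3.4, 0.4, -3.2]
finger_gap: 0.414
finger_force: 51.9
```

>>> play_rows --steps '[[[0,0,-0.5,0,0,0,1],[0,0,-1,0,0,0,1],[0,0,-1,0,0,0,1]]]'

```text
t: 18.0
ee_pos: [0.6238, -0.0419, 0.102]
tcp_rot: [1.0, 0.011, 0.0, -0.0]
ft_force: [1.4, 0.5, -1.5]
finger_gap: 0.415
finger_force: 51.9
```

>>> play_rows --steps '[[[0,0,-0.4,0,0,0,1],[0,0,-0.8,0,0,0,1],[0,0,-0.8,0,0,0,1]]]'

```text
t: 18.3
ee_pos: [0.6238, -0.0419, 0.1016]
tcp_rot: [1.0, 0.011, 0.0, 0.0]
ft_force: [-0.1, -0.8, -0.4]
finger_gap: 0.41
finger_force: 52.1
```

>>> play_rows --steps '[[[0,0,-0.2,0,0,0,1],[0,0,-0.4,0,0,0,1],[0,0,-0.4,0,0,0,1]]]'

```text
t: 18.6
ee_pos: [0.6239, -0.042, 0.1015]
tcp_rot: [1.0, 0.011, 0.0, 0.0]
ft_force: [-0.4, 1.1, 3.6]
finger_gap: 0.413
finger_force: 52.3
```

Home, 11 mm below the unseated rest height. I unload slightly, open, and retreat up.

>>> play_rows --steps '[[[0,0,0.6,0,0,0,1],[0,0,0.6,0,0,0,0.5],[0,0,0.6,0,0,0,0.4],[0,0,0.6,0,0,0,0.3],[0,0,0.6,0,0,0,0.2],[0,0,0.6,0,0,0,0.1],[0,0,0.6,0,0,0,0.1],[0,0,0.6,0,0,0,0.1]]]'

```text
t: 19.4
ee_pos: [0.6237, -0.0419, 0.1015]
tcp_rot: [1.0, 0.011, -0.0, -0.0]
ft_force: [0.4, -1.1, -0.2]
finger_gap: 0.899
finger_force: 0.0
```

>>> play_rows --steps '[[[0,0,10,0,0,0,0.1],[0,0,25,0,0,0,0.1],[0,0,50,0,0,0,0.1],[0,0,90,0,0,0,0.1],[0,0,120,0,0,0,0.1],[0,0,120,0,0,0,0.1],[0,0,120,0,0,0,0.1]]]'

```text
t: 20.1
ee_pos: [0.6239, -0.0418, 0.223]
tcp_rot: [1.0, 0.011, 0.001, -0.0]
ft_force: [-0.8, 0.1, -1.0]
finger_gap: 0.906
finger_force: 0.0
```

Run:
```python
from h import *
im=read_camera('wrist'); t=read_camera('top'); 
save('w4.png',np.vstack([cv2.resize(im,(533,400)),cv2.resize(t[130:190,250:430],(533,178))]))
```

```text
(no output)
```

View pics/w4.png

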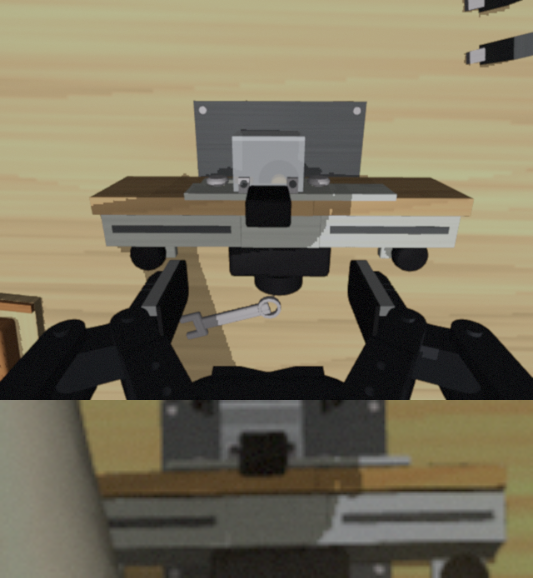

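The picture shows the guard hanging straight on the fence. Its grip is at (268,206) and both stud heads stand in front of the plate, at (215,182) and (320,182). The gripper is clear of it.

```bash
python3 -c "
from plant import *
print(sign_off())"
```

```text
the job is handed in; nothing more can be done
None
```

The clear guard hangs on the fence with both studs home in their notches and the gripper clear of it. No force reading neared 20 N, no bystander was touched, and I handed the job in at about 20 s; no verdict came back.

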